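# Set the locating pin and seat the tube block on the heater

## Task

Turn the black adjuster knob on the block heater until its dark steel pointer stands on the black mark of the white index clip. Then take the loose aluminium tube block by its black grip, slide it over the heater's locating pin (the block hides it) until it drops on, square with the heater, and press the block with its sprung plate fully down. Finish while still holding it pressed fully down with the gripper, not letting go, the pointer still on the mark; leave the bottle, the tube rack and the tip box where they stand.

Things in the scene. Friction and masses are not known exactly. Their poses are not given: they have to be found in the camera images.
- knob_grip (a point): Adjuster knob on the heater's deck, upright axis. Black skirt 44 mm across, 8 mm high, on it a black grip bar 44 mm long (its own x), 14 mm wide (y), 30 mm high. This point is on the axis, 12 mm below the bar's top, 29 mm above the deck, and turns with the knob.
- adjuster (a joint): Angle of the knob, + is counter-clockwise seen from above, -1.85 to 1.85. It drives pin and pointer by a rack: + moves them towards the knob (heater +y), 12 mm per rad; they stay where left (0.09 N m of friction; over 7 N sideways on the pin shifts it). The pointer starts 8 to 23 mm short of the mark on the side away from the knob: 0.65 to 1.95 rad to turn, maybe in two grasps.
- pointer (a point): Tip of the thin dark steel pointer (4 mm wide), which rides with the locating pin; 60 mm from the pin's axis in heater +x, 9 mm above the deck. Axes as the heater's: x away from the heater's front panel, y along the pin's travel towards the knob.
- mark (a point): Middle of the black mark, a line 6 mm wide on a white index clip 24 mm wide that stands immovably on the aluminium scale rail beside the pointer's path. The pointer is on the mark when the two have the same y along the heater. Axes as the heater's.
- pin_tip (a point): Top centre of the upright steel locating pin, 10 mm in diameter with a coned top 5 mm across (cone 3 mm high). It stands 10 mm above the unpressed plate through a slot in it, and does not sink with the plate. Axes as the heater's.
- plate_top (a point): Centre of the top face of the dark sprung plate, 80 mm (x) by 140 mm (y), 8 mm above the heater's deck when unpressed. Axes as the heater's (z up). The heater is a fixed white box 200 mm (x) by 280 mm (y), deck 70 mm high; the plate's centre is 50 mm from its centre in -y, the knob 90 mm from it in +y.
- plate (a joint): Downward travel of the sprung plate: 0 up, 0.006 m on its stop. Springs push up with 7 N at the top and 13 N at the stop, so the block's own weight does not move it.
- block_grip (a point): Loose aluminium tube block, 0.35 kg: body 60 mm (x) by 90 mm (y) by 40 mm high, on it a central black grip bar 16 mm thick (x), 36 mm long (y), 42 mm high. This point: in the bar, on the upright centre line, 60 mm above the underside. On that line a hole in the underside takes the pin: 13 mm wide, 22 mm deep, 2 mm chamfer. Fits either way round (half a turn).
- reagent_mid (a point): White bottle, 54 mm across, 110 mm high, bystander; point half-way up.
- rack_mid (a point): Purple tube rack 70 by 110 by 30 mm, bystander; point half-way up.
- tipbox_mid (a point): Grey and white pipette tip box 74 by 104 by 57 mm, bystander; point half-way up.
Things that resemble listed ones, but are neither listed nor needed, are in the scene too. What is shaped like the part that bears block_grip but green or yellow is not meant.

How it is judged:
By the outcome, as a careful person would: the job done as asked, in the order asked, and still so for the second after the job is handed in, while the arm keeps its last pose, push and grip.
It also fails if it takes over 64 s, if anything falls off the work surface, if the arm or the gripper's body presses on something with over 40 N, if the wrist force passes 120 N, or if a joint passes its speed limit or range.

## Robot

A 7-joint arm with a two-finger parallel gripper is mounted at the origin on the work surface. World frame = base frame: x ahead of the robot, y to its left, z up, the work surface at z = 0. Lengths are in m, angles in rad, forces in N, time in s.
With the tool pointing down it reaches from about 0.4 to 0.85 m from the base axis. Payload 10.4 kg.
Tool frame: the origin (TCP) lies midway between the tips of the shut fingers; the grasp point (between the pads) lies 19 mm behind it; z points along the fingers, y is the direction in which the jaws open and shut (so a half turn about z gives the same grasp; the last joint's range is limited). The gripper opens to 85 mm and grips with 20 to 120 N. Pads are 22 mm wide; open, the fingers measure 114 mm over their backs; the gripper's body (76 mm by 85 mm) begins 54 mm behind the grasp point. The pads swing forward as they close: fully open they stand 13 mm farther back than shut.
Start: joints at [-0.023, 0.332, -0.065, 1.46, 0.022, 1.35, -0.088], TCP at [0.625, 0, 0.231] pointing down, gripper open.
Joint ranges: [-2.6, 2.6], [-0.5, 2.12], [-1.47, 1.34], [0.16, 2.42], [-1.27, 4.41], [0.06, 2.06], [-2.6, 2.6]. Speed limits (rad/s): [2.22, 2.22, 2.79, 2.79, 3.14, 3.14, 3.14].

## Interface

Orientations are given as [roll, pitch, yaw] about the fixed x, y, z axes, in that order (R = Rz(yaw) Ry(pitch) Rx(roll)).
In Python, from station import sense, snapshot, job_done, search_frame, mark_of gives the robot as it stands.
- The arm moves only by the shell command python3 -m inch 'ROWS' [OPENING] [FORCE]. ROWS is JSON, a list of rows, each a list of 6 numbers: the shift along the tool's x, y, z in m, then the turn, a rotation vector about the tool's x, y, z in degrees. In form: [[dx, dy, dz, rx, ry, rz], ...]. A call has 1 to 12 rows; each row shifts and turns the commanded pose from where the row before left it, along the tool's axes as they then stand; what a row does not reach is not made up. A row lasts 1/10 s, in which the tool goes at most 50 mm and 8.59 degrees, less where a joint would pass 70% of its speed; a pose out of reach is approached as far as the arm can. A call with a gripper value outside its range is refused whole. OPENING is the closure in counts, from 0 (fully open) to 255 (shut), set as the call begins (- or left out, the last holds). The fingers move at their own pace and stop on an object; FORCE is the grip in N (left out, the last holds). Time passes only in rows, so rows that do not move let the fingers close. It gives the time, the measured TCP pose, the force and the opening at its end, in the units of the state.
- sense(): the state, without advancing time (a new reading comes with each control period).
- snapshot(name): name is "scene" or "side" or "wrist"; returns a dict with "pixels" (420x560x3 uint8, blue, green, red), "fov_y" (degrees; the focal length in pixels is half the picture's height over the tangent of half this angle, whatever the lens; pixels are square), "cx", "cy" (the principal point, pixels), "R" (3x3) and "t" (3): a world point X has camera coordinates R X + t. Camera axes: x right, y down, z forward; pixel columns grow to the right and rows downward; lengths in m; the calibration is good to about 2 mm. A picture is of the moment at which its call begins. There is no depth.
- job_done(): hands the job in, once; it reports no verdict.
Trained networks look in the newest picture that a camera, given by its name, has taken for a name from the list of things; names that differ only in an ending like _2 or _b are one class to them, and where a whole thing is asked for, a point or a joint stands for the part that bears it (a point fixed in the world has none). Each returns a list of dicts, best first, with "confidence" (0 to 1); they miss things now and then, are a little off and sometimes report something else, mostly with a low value. They report only what shows in the picture. A call takes as long as a camera call. They do not tell look-alikes from the thing itself.
- search_frame(camera, label): "position" ([column, row] in pixels, amid what is visible of it).
- mark_of(camera, label): "position" ([column, row] in pixels: a listed point, or the origin of a listed thing).
The state is a dict: "t": time; "joints": joint angles; "qd": joint speeds; "tau": joint torques, N m; "position": TCP position; "ee_rot": TCP orientation; "wrist_force": force on the tool from outside, world axes, zero at the start; "torque": the same for the moment, N m; "gripper_width": finger opening in m.
Only numpy, scipy, OpenCV 4.12 (cv2) and the standard library are available. Lean on these libraries where they do the work, as an engineer would, in place of code of your own. Each camera call takes 0.05 s, during which the arm holds its last target.

## Working session

There is one attempt and no reset: what is moved stays moved. The work goes in short steps, Python scripts to look and compute and a shell command to move; the robot and the scene stay as the last step left them, time stands still between calls to the robot, and variables do not carry over. Pictures are saved under pics/ and viewed, and the job is handed in when it is done.

```bash
mkdir -p pics; ls
cat > h.py <<'E'
import numpy as np, cv2
from station import *
def K(s):
    h=s["pixels"].shape[0]; f=h/2/np.tan(np.radians(s["fov_y"])/2); return f
def ray(s,p):
    f=K(s); d=np.array([(p[0]-s["cx"])/f,(p[1]-s["cy"])/f,1.]); R=np.array(s["R"]);t=np.array(s["t"])
    d=R.T@d; return -R.T@t, d/np.linalg.norm(d)
def onz(s,p,z):
    o,d=ray(s,p); return o+d*(z-o[2])/d[2]
def tri(rs):
    A=np.zeros((3,3));b=np.zeros(3)
    for o,d in rs:
        P=np.eye(3)-np.outer(d,d);A+=P;b+=P@o
    X=np.linalg.solve(A,b); return X,[float(np.linalg.norm((np.eye(3)-np.outer(d,d))@(X-o))) for o,d in rs]
def proj(s,X):
    c=np.array(s["R"])@np.array(X)+np.array(s["t"]);f=K(s);return np.round([c[0]/c[2]*f+s["cx"],c[1]/c[2]*f+s["cy"]],1)
E
python3 - <<'E'
from h import *
import pickle
S={}
for c in ["scene","side","wrist"]:
    s=snapshot(c);S[c]=s;cv2.imwrite(f"pics/a_{c}.png",s["pixels"])
    print(c,s["fov_y"],s["cx"],s["cy"],onz(s,(280,210),0.07))
    for l in ["knob_grip","pointer","mark","pin_tip","plate_top","block_grip","reagent_mid","rack_mid","tipbox_mid"]:
        print(l,[(np.round(d["position"]).astype(int).tolist(),round(d["confidence"],2)) for d in mark_of(c,l)][:4])
pickle.dump(S,open("a.pkl","wb"))
s=sense();print(s)
E
```

```text
pics
scene 44.104075983708206 277.4711525386496 221.9725348536414 [0.52061205 0.00763432 0.07      ]
knob_grip [([360, 239], 0.51)]
pointer [([307, 258], 0.74), ([306, 234], 0.52)]
mark [([306, 259], 0.44)]
pin_tip [([306, 235], 0.61)]
plate_top [([311, 240], 0.79), ([307, 258], 0.75)]
block_grip [([227, 236], 0.92), ([214, 167], 0.88), ([204, 202], 0.73), ([255, 186], 0.55)]
reagent_mid [([169, 268], 0.57)]
rack_mid [([135, 235], 0.84)]
tipbox_mid [([420, 258], 0.93)]
side 54.524559618138056 285.83936644045434 204.07420426679735 [0.561422   0.03855295 0.07      ]
knob_grip [([269, 174], 0.45)]
pointer []
mark [([298, 193], 0.61)]
pin_tip [([286, 193], 0.47)]
plate_top [([283, 198], 0.97)]
block_grip [([254, 272], 0.82), ([302, 310], 0.75), ([322, 237], 0.75), ([254, 241], 0.64)]
reagent_mid [([383, 252], 0.85)]
rack_mid [([371, 305], 0.83)]
tipbox_mid [([250, 171], 0.62)]
wrist 68.18150134573085 283.47174486951127 214.75721052398185 [ 0.62061504 -0.0165177   0.07      ]
knob_grip [([252, 96], 0.45)]
pointer [([326, 88], 0.67)]
mark [([320, 67], 0.6)]
pin_tip [([253, 98], 0.69)]
plate_top [([253, 77], 0.64)]
block_grip [([207, 363], 0.79), ([295, 287], 0.64)]
reagent_mid [([392, 374], 0.6)]
rack_mid []
tipbox_mid []
{'t': 1.5, 'joints': array([-0.02256817,  0.33221964, -0.06468502,  1.46010116,  0.02158837,
        1.34988179, -0.0885369 ]), 'qd': array([-6.28509946e-06,  2.94928553e-04, -6.52770608e-05,  1.38640078e-03,
       -2.58480593e-04, -4.61873242e-04,  9.61999479e-04]), 'tau': array([ 1.73867721e-05, -6.25209045e+01,  4.92988480e-02, -3.91827357e+01,
        1.64799707e-02,  1.66399899e-03, -5.68106373e-06]), 'position': array([ 6.25026050e-01, -6.29429004e-06,  2.31324655e-01]), 'ee_rot': array([ 3.14150981e+00, -2.67480916e-05,  1.57071415e+00]), 'wrist_force': array([ 0.19433695, -0.30693992, -0.31473792]), 'torque': array([-0.02289292,  0.00683353,  0.00789253]), 'gripper_width': 0.08549562143213099}
```

View pics/a_scene.png

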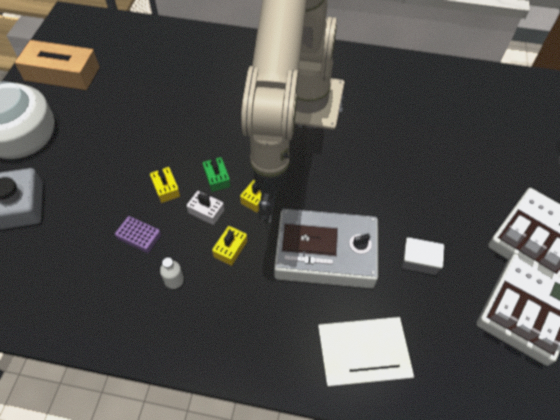

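View pics/a_side.png

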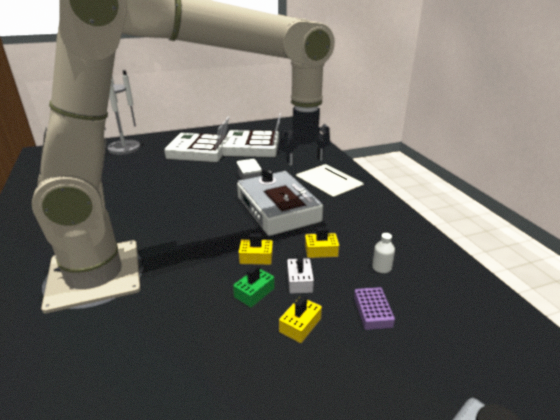

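View pics/a_wrist.png

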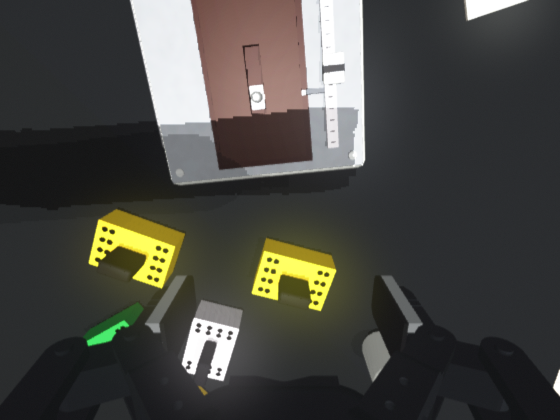

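The grip-bar look-alikes in the scene view are yellow (164,184), (254,193) and (230,243), green (215,173), and silver/white (205,205). Only the silver one fits "aluminium", and it shows at side (300,274) and wrist (210,340). I'll enlarge a crop to confirm that and measure the heater roughly.

Run:
```python
from h import *
import pickle
S=pickle.load(open("a.pkl","rb"))
a=cv2.resize(S["scene"]["pixels"][150:290,150:390],None,fx=3,fy=3,interpolation=cv2.INTER_CUBIC)
cv2.imwrite("pics/a_crop.png",a)
a=cv2.resize(S["wrist"]["pixels"][30:180,180:380],None,fx=4,fy=4,interpolation=cv2.INTER_CUBIC)
cv2.imwrite("pics/a_crop2.png",a)
w,sc,si=S["wrist"],S["scene"],S["side"]
print("pin",tri([ray(w,(256,97)),ray(sc,(306,235)),ray(si,(286,193))]))
print("knob",tri([ray(sc,(360,239)),ray(si,(269,174))]))
print("block",tri([ray(sc,(204,200)),ray(si,(300,265))]))
print("ptr",onz(w,(326,91),.079),"mark",onz(w,(334,67),.079))
for p in [(219,168),(311,160),(174,181),(361,164)]: print(p,onz(w,p,.07))
```

```text
pin (array([0.60195072, 0.09408598, 0.09460765]), [0.0029576369756360564, 0.0027486996970660445, 0.0005786522119834712])
knob (array([0.59010561, 0.24242693, 0.09907352]), [0.0021655290419956433, 0.002165529041995624])
block (array([ 0.52426715, -0.22146963,  0.05638782]), [0.0014321391146052671, 0.0014321391146052413])
ptr [0.66182757 0.09670685 0.079     ] mark [0.66790075 0.11596873 0.079     ]
(219, 168) [0.56085709 0.0268805  0.07      ]
(311, 160) [0.65105361 0.03464196 0.07      ]
(174, 181) [0.51514771 0.01390689 0.07      ]
(361, 164) [0.70009224 0.03070354 0.07      ]
```

View pics/a_crop.png

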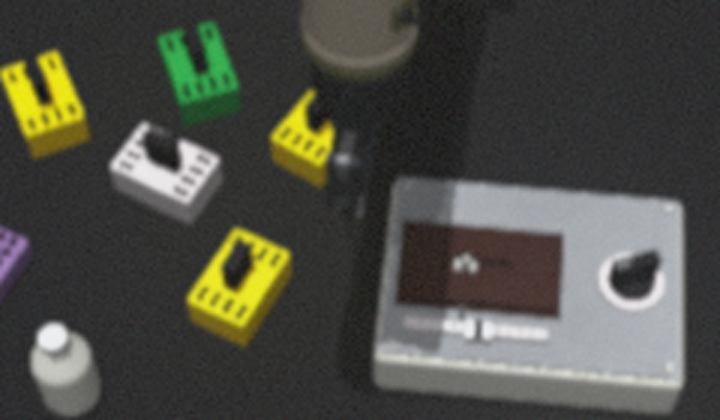

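View pics/a_crop2.png

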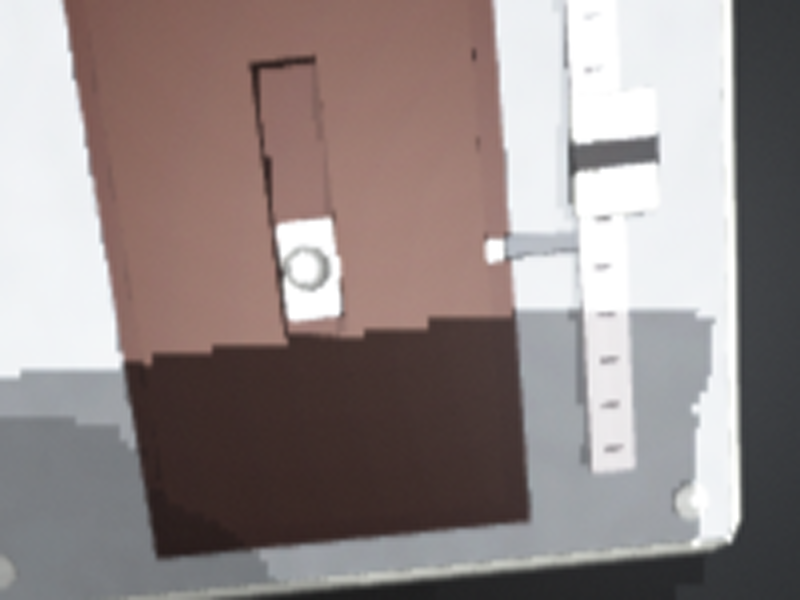

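The enlarged crop confirms it: the only silver block is at scene (204,200), and the others are yellow or green. The wrist crop shows the pointer about 18–19 mm short of the mark. I'll move over the heater for a closer look.

```bash
python3 -m inch '[[0.03,-0.005,0,0,0,0],[0.04,-0.01,0,0,0,0],[0.04,-0.01,0,0,0,0],[0.03,-0.01,0,0,0,0],[0,0,0,0,0,0],[0,0,0,0,0,0]]'
python3 - <<'E'
from h import *
import pickle
s=snapshot("wrist");cv2.imwrite("pics/b.png",s["pixels"]);pickle.dump(s,open("b.pkl","wb"))
R=np.array(s["R"]);print(-R.T@np.array(s["t"]),R)
for l in ["knob_grip","pointer","mark","pin_tip"]:
    print(l,[(np.round(d["position"],1).tolist(),round(d["confidence"],2)) for d in mark_of("wrist",l)][:4])
E
```

```text
t: 2.1
position: [0.5899, 0.1405, 0.2314]
ee_rot: [3.141, 0.0, 1.572]
wrist_force: [-0.0, -0.2, 0.2]
gripper_width: 0.0857
[0.5890342  0.2216127  0.37360756] [[ 9.99999760e-01  6.93389784e-04  9.27254109e-06]
 [ 6.53752920e-04 -9.47126651e-01  3.20859284e-01]
 [ 2.31262821e-04 -3.20859201e-01 -9.47126876e-01]]
knob_grip [([277.8, 76.0], 0.65)]
pointer [([355.8, 239.2], 0.66)]
mark [([350.0, 220.8], 0.63)]
pin_tip [([289.7, 245.3], 0.74)]
```

View pics/b.png

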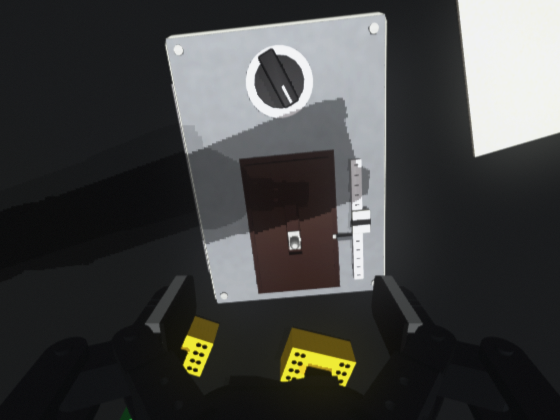

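Run:
```python
from h import *
import pickle
S=pickle.load(open("a.pkl","rb"));b=pickle.load(open("b.pkl","rb"));w=S["wrist"]
a=cv2.resize(b["pixels"][35:125,230:330],None,fx=6,fy=6,interpolation=cv2.INTER_CUBIC);cv2.imwrite("pics/b_k.png",a)
a=cv2.resize(b["pixels"][145:295,230:380],None,fx=4,fy=4,interpolation=cv2.INTER_CUBIC);cv2.imwrite("pics/b_p.png",a)
print("knob",tri([ray(b,(277.8,76)),ray(S["scene"],(360,239)),ray(S["side"],(269,174))]))
```

```text
knob (array([0.58797978, 0.24473842, 0.09781549]), [0.004561839439520765, 0.0013468031260510738, 0.004610930914636482])
```

View pics/b_k.png

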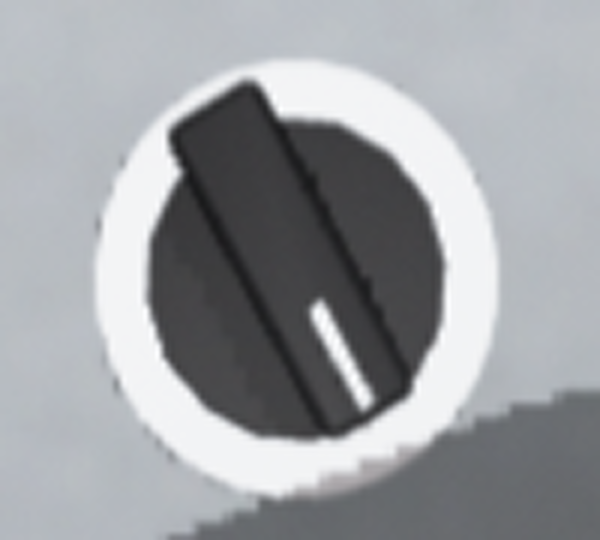

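View pics/b_p.png

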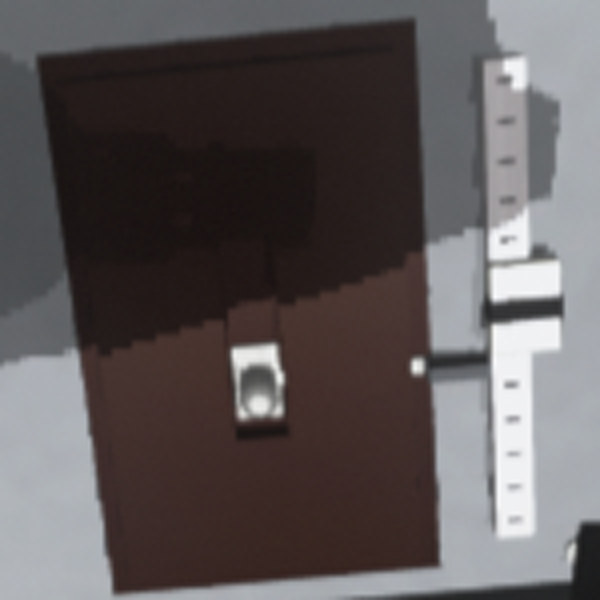

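Run:
```python
from h import *
import pickle
S=pickle.load(open("a.pkl","rb"));b=pickle.load(open("b.pkl","rb"));w=S["wrist"]
def k(p):return (p[0]/6+230,p[1]/6+35)
def q(p):return (p[0]/4+230,p[1]/4+145)
A=onz(b,k((208.5,108.5)),.108);B=onz(b,k((369,410)),.108);print("bar",A,B,(A+B)/2,np.linalg.norm(A-B),np.degrees(np.arctan2(*(B-A)[1::-1])))
print("axis",onz(b,k((297,278)),.070),onz(b,k((297,280)),.078))
C=[onz(b,q(p),.078) for p in [(39,57),(414,20),(440,567),(115,593)]];c=sum(C)/4
for e,f in [(0,1),(3,2),(3,0),(2,1)]:print(np.linalg.norm(C[e]-C[f]),np.degrees(np.arctan2(*(C[f]-C[e])[1::-1])))
print("plate",c)
cor=[(178,49),(375,28),(223,296)]
for p in cor: print(onz(b,p,.07))
def v(p):return (p[0]/4+180,p[1]/4+30)
# ptr tip where meets rail, mark mid
print("ptr",tri([ray(w,v((575,245))),ray(b,q((488,361)))]))
print("mark",tri([ray(w,v((615,151))),ray(b,q((524,307)))]))
print("pin",tri([ray(w,v((307,268))),ray(b,q((259,404)))]))
print("pinscene",tri([ray(w,v((307,268))),ray(b,q((259,404))),ray(S["scene"],(306,235)),ray(S["side"],(286,193))]))
```

```text
bar [0.57462579 0.26275646 0.108     ] [0.59550243 0.22643375 0.108     ] [0.58506411 0.24459511 0.108     ] 0.0418947892199749 -60.111668595588604
axis [0.58543867 0.24579032 0.07      ] [0.58553249 0.24488345 0.078     ]
0.08888963527049358 5.624722795203189
0.08928881806945964 5.305219444659381
0.14745373283832222 95.59256515641006
0.14795195130174496 95.74672320085124
plate [0.59912789 0.10789029 0.078     ]
[0.49673488 0.27179581 0.07      ]
[0.66753593 0.28802585 0.07      ]
[0.52061946 0.02146597 0.07      ]
ptr (array([0.66081258, 0.09689189, 0.07236691]), [0.00016682220763764832, 0.0001668222076376092])
mark (array([0.6672024 , 0.11510528, 0.08080732]), [0.00025096207268369655, 0.0002509620726835836])
pin (array([0.60085296, 0.09141697, 0.08722356]), [0.0003589087372583411, 0.00035890873725836434])
pinscene (array([0.60162195, 0.09421036, 0.0942375 ]), [0.0029650508756392134, 0.001417874272056929, 0.0026350762296503184, 0.0010197495991721465])
```

```bash
python3 -m inch '[[0.035,-0.0015,0,0,0,0],[0.035,-0.0015,0.01,0,0,0],[0.035,-0.0014,0.01,0,0,0],[0,0,0.015,0,0,-7.5],[0,0,0.015,0,0,-7.5],[0,0,0.015,0,0,-7.5],[0,0,0.0,0,0,-7.5],[0,0,0,0,0,0]]'
python3 - <<'E'
from h import *
import pickle
s=snapshot("wrist");pickle.dump(s,open("c.pkl","wb"));m=s["pixels"].copy()
st=sense();print(st["position"],st["ee_rot"],st["joints"])
p=st["position"].copy()
for z,c in((.108,(0,0,255)),(.078,(0,255,0))):
    x=proj(s,[p[0],p[1],z]);cv2.drawMarker(m,tuple(int(i) for i in x),c,0,12,1)
cv2.imwrite("pics/c.png",m)
E
```

```text
t: 3.15
position: [0.5858, 0.2441, 0.1658]
ee_rot: [-3.141, -0.0, 2.095]
wrist_force: [-1.0, 0.0, -0.1]
gripper_width: 0.0857
[0.5860421  0.24432761 0.16632949] [ 3.14150971e+00 -4.18795196e-05  2.09048216e+00] [-0.26386183  0.40776453 -0.26447259  1.5062034   0.10969812  1.24211472
 -0.02337715]
```

View pics/c.png

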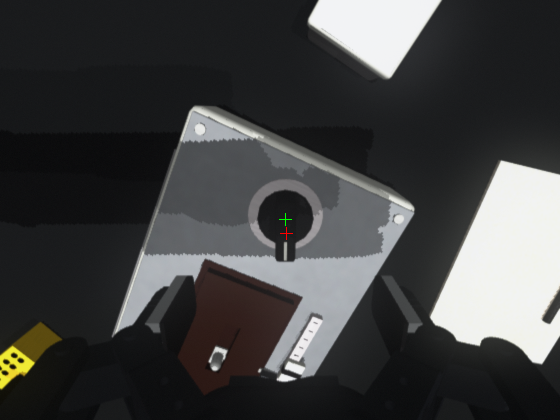

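The bar is upright in the picture at (285,235), centred between the fingers and parallel to the pads. I'll go down and close.

```bash
python3 -m inch '[[0.0012,0,0.03,0,0,0],[0,0,0.03,0,0,0],[0,0,0.023,0,0,0],[0,0,0,0,0,0],[0,0,0,0,0,0]]' && python3 -m inch '[[0,0,0,0,0,0],[0,0,0,0,0,0],[0,0,0,0,0,0],[0,0,0,0,0,0],[0,0,0,0,0,0],[0,0,0,0,0,0],[0,0,0,0,0,0]]' 255 50
```

```text
t: 3.7
position: [0.5855, 0.246, 0.0843]
ee_rot: [3.141, 0.0, 2.092]
wrist_force: [0.1, 1.0, 1.3]
gripper_width: 0.0857
t: 4.4
position: [0.5856, 0.2464, 0.0838]
ee_rot: [3.14, 0.0, 2.094]
wrist_force: [2.3, 1.8, 2.8]
gripper_width: 0.0131
```

```bash
python3 -m inch '[[0,0,0,0,0,-5],[0,0,0,0,0,-8],[0,0,0,0,0,-8],[0,0,0,0,0,-8],[0,0,0,0,0,-8],[0,0,0,0,0,-8],[0,0,0,0,0,-8],[0,0,0,0,0,-8],[0,0,0,0,0,-8],[0,0,0,0,0,-5],[0,0,0,0,0,0],[0,0,0,0,0,0]]'
python3 - <<'E'
from h import *
import pickle
S={c:snapshot(c) for c in ["wrist","scene"]};pickle.dump(S,open("d.pkl","wb"))
a=S["wrist"]["pixels"];b=cv2.resize(S["scene"]["pixels"][190:300,260:400],None,fx=4,fy=4,interpolation=cv2.INTER_CUBIC)
cv2.imwrite("pics/d.png",a);cv2.imwrite("pics/d2.png",b)
st=sense();print(st["joints"],st["torque"])
E
```

```text
t: 5.6
position: [0.5857, 0.2464, 0.0839]
ee_rot: [3.141, 0.002, -2.9]
wrist_force: [4.0, 2.3, 2.1]
gripper_width: 0.0134
[-0.09585409  0.5179306  -0.49282104  1.57492957  0.26435832  1.11358801
  1.16156757] [ 0.5076292  -1.01562711  0.03665638]
```

View pics/d.png

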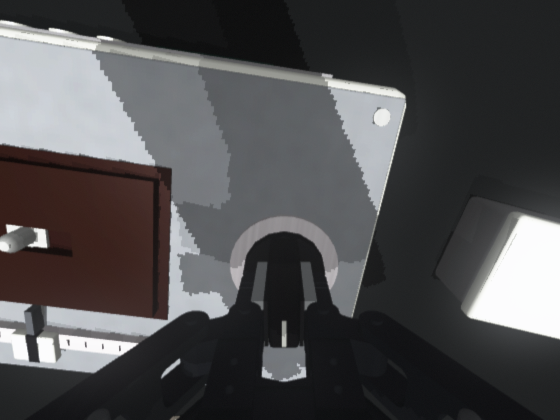

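View pics/d2.png

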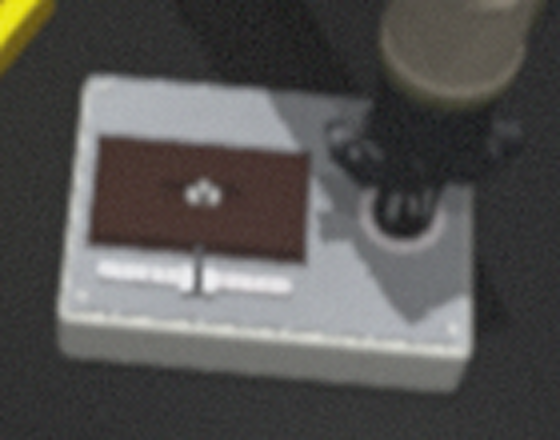

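Run:
```python
from h import *
import pickle
S=pickle.load(open("d.pkl","rb"));w=S["wrist"]
cv2.imwrite("pics/d3.png",cv2.resize(w["pixels"][290:380,0:130],None,fx=6,fy=6,interpolation=cv2.INTER_CUBIC))
```

```text
(no output)
```

View pics/d3.png

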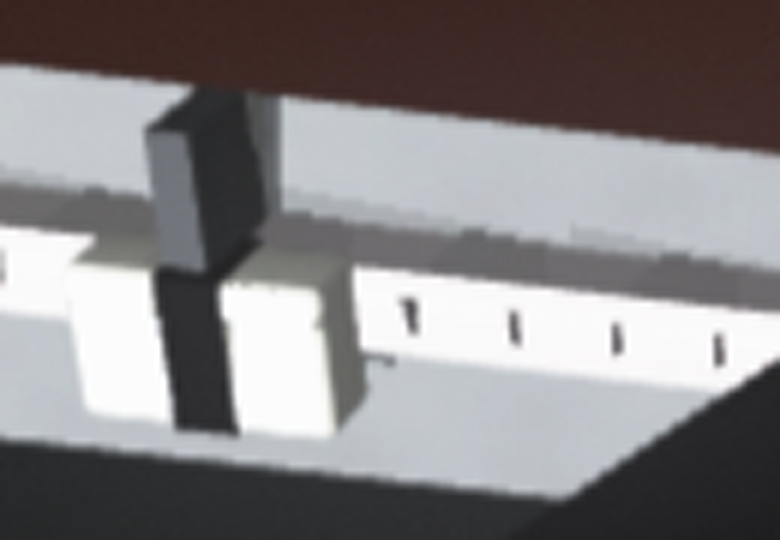

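Run:
```python
from h import *
import pickle
S=pickle.load(open("a.pkl","rb"));b=pickle.load(open("b.pkl","rb"));w=S["wrist"];d=pickle.load(open("d.pkl","rb"))["wrist"]
q=lambda p:(p[0]/4+230,p[1]/4+145)
v=lambda p:(p[0]/4+180,p[1]/4+30)
u=lambda p:(p[0]/6,p[1]/6+290)
print("mark3",tri([ray(w,v((615,151))),ray(b,q((524,307))),ray(d,u((200,350)))]))
y=np.array([-np.sin(np.radians(5.5)),np.cos(np.radians(5.5)),0])
for z in (.079,.0805,.082,.084):
  print(z,onz(w,v((615,151)),z)@y,onz(b,q((524,307)),z)@y,onz(d,u((200,350)),z)@y, onz(d,u((192,268)),z)@y)
for z in (.077,.079,.081): print("ptr",z,onz(d,u((183,268)),z)@y, onz(d,u((169,127)),z)@y)
# widths
print([onz(d,u(p),.081)@y for p in [(72,262),(322,287),(162,270),(220,278)]])
print([onz(d,u(p),.079)@y for p in [(148,127),(190,128),(161,268),(206,270)]])
```

```text
mark3 (array([0.66731104, 0.11503285, 0.08002178]), [0.00033522626694591816, 0.000294413280147954, 0.00013543333733749975])
0.079 0.050851113225512425 0.049906407017120596 0.04978930143764329 0.050132319064678334
0.0805 0.050698496514002725 0.05048800922881757 0.051072101475333885 0.051411616793342926
0.082 0.05054587980249304 0.05106961144051451 0.05235490151302446 0.05269091452200751
0.084 0.050342390853813465 0.05184508105611047 0.05406530156327857 0.05439664482689359
ptr 0.077 0.04756151944257648 0.048134276507104674
ptr 0.079 0.049278868384657136 0.04984393282109075
ptr 0.081 0.05099621732673775 0.051553589135076835
[np.float64(0.040707802737144284), np.float64(0.063796710147965), np.float64(0.04900443518504147), np.float64(0.05433061267424015)]
[np.float64(0.047910125725204), np.float64(0.05176516264763365), np.float64(0.047192708562594395), np.float64(0.05143375813375054)]
```

The pointer's tip is at crop (183,268) and the mark's edge at (192,268), so the pointer is about 1 mm short. I'll turn 5° more, then let go and look from above.

```bash
python3 -m inch '[[0,0,0,0,0,-5],[0,0,0,0,0,0],[0,0,0,0,0,0]]'
python3 -m inch '[[0,0,0,0,0,0],[0,0,0,0,0,0],[0,0,0,0,0,0],[0,0,0,0,0,0]]' 100
python3 -m inch '[[0,0,-0.02,0,0,0],[0,0,-0.04,0,0,0],[0,0,-0.02,0,0,0],[0,0,0,0,0,8],[0,0,0,0,0,8],[0,0,0,0,0,8],[0,0,0,0,0,8],[0,0,0,0,0,8],[0,0,0,0,0,8],[0,0,0,0,0,8]]' 0
```

```text
t: 6.0
position: [0.5857, 0.2465, 0.0839]
ee_rot: [3.141, 0.002, -2.812]
wrist_force: [5.7, 2.0, 3.5]
gripper_width: 0.0129
t: 6.4
position: [0.5847, 0.2458, 0.083]
ee_rot: [-3.141, -0.001, -2.81]
wrist_force: [0.6, 0.2, 0.2]
gripper_width: 0.0521
t: 7.4
position: [0.5848, 0.246, 0.1632]
ee_rot: [-3.141, -0.0, 2.49]
wrist_force: [0.4, 0.8, 0.8]
gripper_width: 0.0857
```

```bash
python3 -m inch '[[0,0,0,0,0,7.9],[0,0,0,0,0,7.9],[0,0,0,0,0,7.9],[0,0,0,0,0,7.9],[0,0,0,0,0,7.9],[0,0,0,0,0,7.7],[-0.04,0.01,0,0,0,0],[-0.045,0.012,0,0,0,0],[-0.045,0.012,0,0,0,0],[-0.045,0.011,0,0,0,0],[-0.037,0.010,0,0,0,0],[0,0,0,0,0,0]]'
python3 -m inch '[[0,0,0,0,0,0]]'
python3 - <<'E'
from h import *
import pickle
w=snapshot("wrist");pickle.dump(w,open("e.pkl","wb"))
st=sense();print(st["position"],st["ee_rot"])
cv2.imwrite("pics/e.png",w["pixels"])
p=[int(i) for i in proj(w,[.667,.115,.08])];print(p)
x0=max(0,p[0]-65);y0=max(0,p[1]-45);print(x0,y0)
cv2.imwrite("pics/e2.png",cv2.resize(w["pixels"][y0:y0+90,x0:x0+130],None,fx=6,fy=6,interpolation=cv2.INTER_CUBIC))
E
```

```text
t: 8.6
position: [0.6623, 0.0325, 0.1629]
ee_rot: [-3.141, 0.004, 1.663]
wrist_force: [0.0, -1.1, 0.5]
gripper_width: 0.0854
t: 8.7
position: [0.6611, 0.0398, 0.1629]
ee_rot: [-3.141, -0.0, 1.67]
wrist_force: [-0.7, 1.5, -0.6]
gripper_width: 0.0854
[0.6608404  0.04156239 0.16310765] [-3.14110574e+00 -8.23952272e-04  1.67227545e+00]
[304, 120]
239 75
```

View pics/e.png

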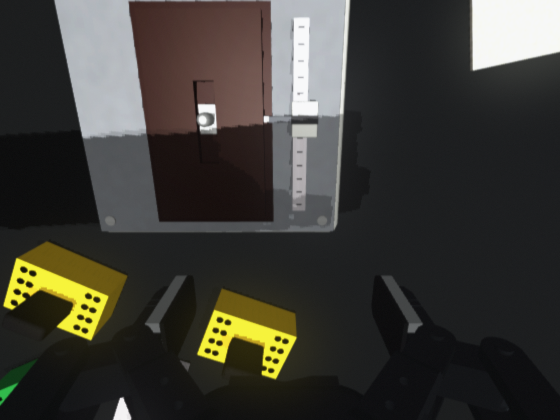

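View pics/e2.png

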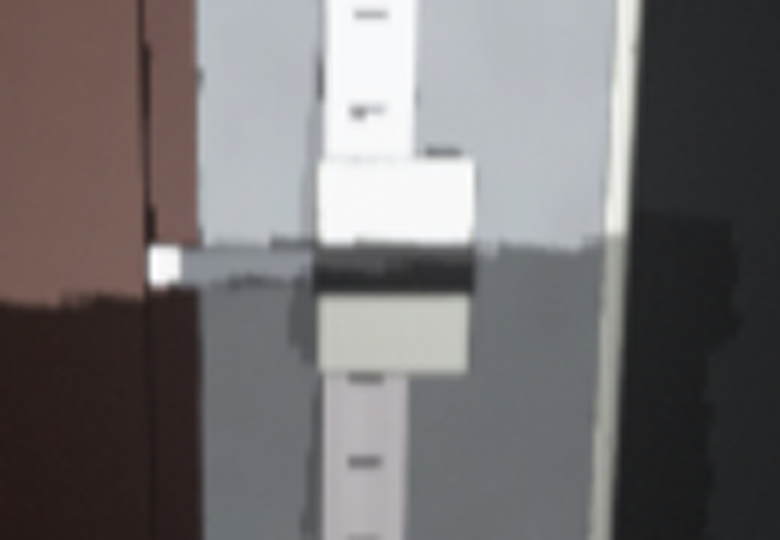

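Pointer centre is at crop row 267 and mark centre at row 269 (about 9 px/mm), so the pointer stands on the mark to about 0.3 mm. Next is the block.

```bash
python3 -m inch '[[-0.02,-0.015,-0.015,0,0,0],[-0.038,-0.0258,-0.015,0,0,0],[-0.038,-0.0258,-0.01,0,0,0],[-0.038,-0.0258,-0.01,0,0,0],[-0.038,-0.0258,0,0,0,0],[-0.038,-0.0258,0,0,0,0],[-0.018,-0.0105,0,0,0,0],[0,0,0,0,0,0],[0,0,0,0,0,0]]'
python3 - <<'E'
from h import *
import pickle
e=pickle.load(open("e.pkl","rb"));
cv2.imwrite("pics/e3.png",cv2.resize(e["pixels"][75:175,160:260],None,fx=6,fy=6,interpolation=cv2.INTER_CUBIC))
w=snapshot("wrist");pickle.dump(w,open("f.pkl","wb"))
st=sense();print(st["position"],st["ee_rot"],proj(w,[.524,-.2215,.06]))
print([(np.round(d["position"],1).tolist(),round(d["confidence"],2)) for d in mark_of("wrist","block_grip")])
cv2.imwrite("pics/f.png",w["pixels"])
E
```

```text
t: 9.65
position: [0.5309, -0.1999, 0.2134]
ee_rot: [3.141, -0.001, 1.674]
wrist_force: [0.2, 1.2, 0.6]
gripper_width: 0.0855
[ 0.53126565 -0.19933002  0.21334763] [ 3.14113541e+00 -8.55984027e-04  1.67509467e+00] [275.3 216.5]
[([212.4, 330.8], 0.76), ([275.8, 216.9], 0.6), ([145.1, 202.3], 0.6)]
```

View pics/f.png

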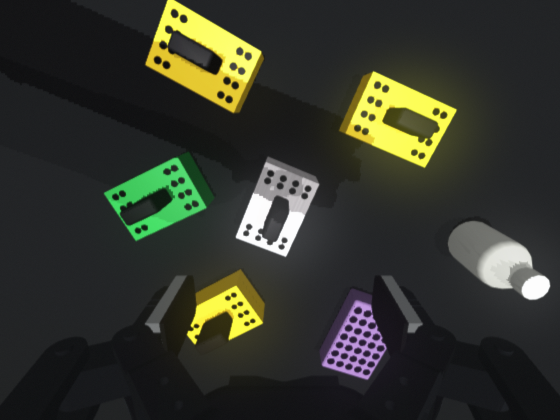

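View pics/e3.png

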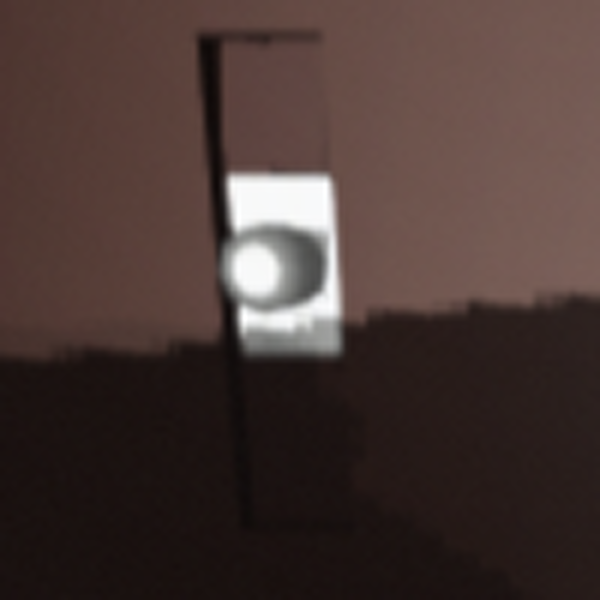

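The silver block is at (277,205), with yellow, green and purple neighbours around it.

Run:
```python
from h import *
import pickle
e=pickle.load(open("e.pkl","rb"));w=pickle.load(open("f.pkl","rb"))
P=onz(e,(202,119.2),.088);print("pin",P)
y=np.array([-np.sin(np.radians(5.5)),np.cos(np.radians(5.5)),0]);x=np.array([y[1],-y[0],0])
print("pin hx,hy",P@x,P@y,"plate",np.array([.5991,.1079,0])@x,"tip",onz(e,(239+315/6,75+267/6),.079)@x,onz(e,(239+315/6,75+267/6),.079)@y)
print("slot", [ (onz(e,(160+a/6,75+b/6),.078)@x,onz(e,(160+a/6,75+b/6),.078)@y) for a,b in[(200,36),(322,36),(245,525),(350,525)]])
cv2.imwrite("pics/f2.png",cv2.resize(w["pixels"][150:260,225:325],None,fx=5.4,fy=5.4,interpolation=cv2.INTER_CUBIC))
```

```text
pin [0.59842178 0.10909472 0.088     ]
pin hx,hy 0.6061230353840151 0.051236287585782095 plate 0.6066836191387089 tip 0.6662470224486994 0.0509189575179995
slot [(np.float64(0.599776909217225), np.float64(0.07558908273116424)), (np.float64(0.613498825454627), np.float64(0.0756176784269946)), (np.float64(0.6002663523002015), np.float64(0.020666303555595587)), (np.float64(0.6130694195969638), np.float64(0.02069561544982292))]
```

View pics/f2.png

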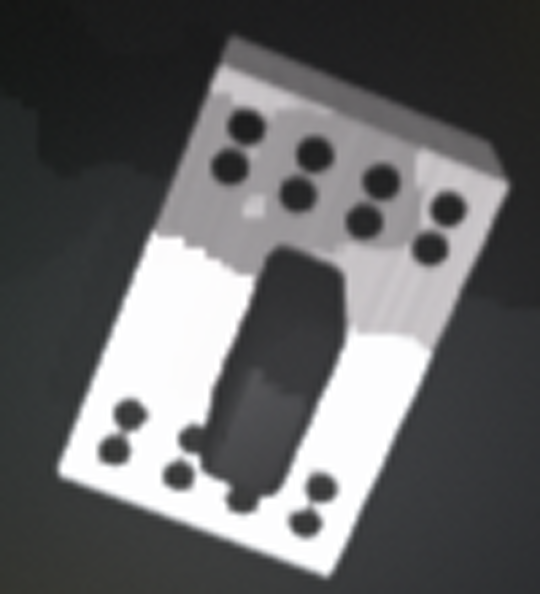

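Run:
```python
from h import *
import pickle
S=pickle.load(open("a.pkl","rb"));w=pickle.load(open("f.pkl","rb"))
g=lambda p:(225+p[0]/5.4,150+p[1]/5.4)
C=[onz(w,g(p),.040) for p in [(222,65),(508,185),(330,577),(60,473)]]
print("c",sum(C)/4)
for i,j in[(0,1),(3,2),(3,0),(2,1)]: print(np.linalg.norm(C[i]-C[j]),np.degrees(np.arctan2(*(C[j]-C[i])[1::-1])))
# height check from second view a.wrist: corners of top in it
for z in (.03,.04,.05): print(z,onz(S["wrist"],(222,306),z),)
print(proj(S["wrist"],sum(C)/4),proj(S["scene"],np.append((sum(C)/4)[:2],.082)),[proj(S["wrist"],c) for c in C])
B=[onz(w,g(p),.082) for p in [(203,465),(275,490)]];print("barend",B)
cv2.imwrite("pics/a_blk.png",cv2.resize(S["wrist"]["pixels"][290:395,150:260],None,fx=5,fy=5,interpolation=cv2.INTER_CUBIC))
```

```text
c [ 0.5249067  -0.22290862  0.04      ]
0.059310520965836624 -17.026466740007844
0.0599191443453071 -17.20710606927486
0.08995014597037816 73.28502856225941
0.09014440586243078 73.67102470046987
0.03 [ 0.54425188 -0.16022799  0.03      ]
0.04 [ 0.54658216 -0.15320365  0.04      ]
0.05 [ 0.54891243 -0.14617932  0.05      ]
[209.1 350.6] [202.1 195.4] [array([193.8, 317.9]), array([238.8, 329.2]), array([223.4, 380.9]), array([180.8, 370.9])]
barend [array([ 0.51359251, -0.23477879,  0.082     ]), array([ 0.52668845, -0.23825658,  0.082     ])]
```

View pics/a_blk.png

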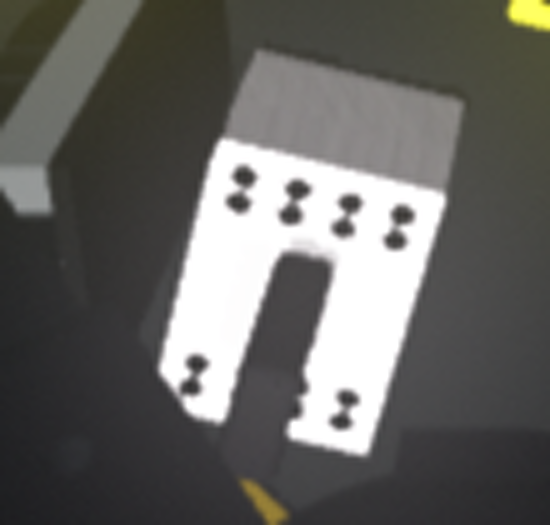

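```bash
python3 -m inch '[[0,0,0.0,0,0,7.7],[0,0,0.02,0,0,7.7],[0,0,0.02,0,0,7.6],[-0.0245,0.0008,0.02,0,0,0],[0,0,0.02,0,0,0],[0,0,0,0,0,0],[0,0,0,0,0,0]]' 100 100
python3 - <<'E'
from h import *
import pickle
w=snapshot("wrist");pickle.dump(w,open("g.pkl","wb"))
st=sense();print(st["position"],st["ee_rot"]);m=w["pixels"].copy();p=st["position"]
th=st["ee_rot"][2]-np.pi/2
x=np.array([np.cos(th),np.sin(th)]);y=np.array([-x[1],x[0]])
for a,b,z in[(.03,.045,.04),(-.03,.045,.04),(.03,-.045,.04),(-.03,-.045,.04),(.008,.018,.082),(-.008,.018,.082),(.008,-.018,.082),(-.008,-.018,.082)]:
    q=proj(w,[*(p[:2]+a*x+b*y),z]);cv2.drawMarker(m,(int(q[0]),int(q[1])),(0,0,255),0,7,1)
cv2.imwrite("pics/g.png",m)
E
```

```text
t: 10.45
position: [0.5248, -0.2237, 0.1336]
ee_rot: [-3.141, -0.001, 1.273]
wrist_force: [0.6, -1.0, 0.8]
gripper_width: 0.0517
[ 0.52513623 -0.22402372  0.13431161] [ 3.14049575e+00 -5.84180951e-04  1.27283597e+00]
```

View pics/g.png

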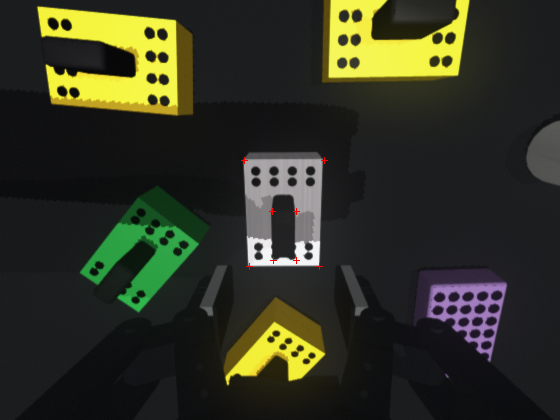

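The red predicted outline falls on the silver block (245–325, 153–267), so I'll go down and grip.

```bash
python3 -m inch '[[0,0,0.025,0,0,0],[0,0,0.03,0,0,0],[0,0,0.022,0,0,0],[0,0,0.012,0,0,0],[0,0,0,0,0,0],[0,0,0,0,0,0]]' && python3 -m inch '[[0,0,0,0,0,0],[0,0,0,0,0,0],[0,0,0,0,0,0],[0,0,0,0,0,0],[0,0,0,0,0,0]]' 255 100
```

```text
t: 11.1
position: [0.525, -0.2254, 0.0457]
ee_rot: [3.14, -0.0, 1.271]
wrist_force: [-0.4, -0.7, 0.6]
gripper_width: 0.052
t: 11.6
position: [0.5245, -0.2256, 0.0453]
ee_rot: [3.14, -0.0, 1.271]
wrist_force: [-2.1, 0.4, 5.5]
gripper_width: 0.0142
```

```bash
python3 -m inch '[[0,0,-0.015,0,0,0],[0,0,-0.035,0,0,0],[0,0,-0.035,0,0,0],[0.015,0,-0.02,0,0,0],[0.03,-0.003,0,0,0,0],[0.035,-0.003,0,0,0,0],[0.035,-0.004,0,0,0,0],[0.035,-0.004,0,0,0,0],[0.035,-0.003,0,0,0,0],[0.035,-0.003,0,0,0,0],[0.035,-0.003,0,0,0,0],[0.035,-0.003,0,0,0,0]]' && python3 -m inch '[[0.03,0,0,0,0,0],[0.019,0,0,0,0,-5],[0,0,0,0,0,-6],[0,0,0,0,0,-6],[0,0,0,0,0,-5.6],[0,0,0,0,0,0],[0,0,0,0,0,0],[0,0,0,0,0,0]]'
python3 - <<'E'
from h import *
import pickle
S={c:snapshot(c) for c in["wrist","side"]};pickle.dump(S,open("i.pkl","wb"))
st=sense();print(st["position"],st["ee_rot"],st["gripper_width"])
w=S["wrist"];m=w["pixels"].copy();p=st["position"];th=st["ee_rot"][2]-np.pi/2
x=np.array([np.cos(th),np.sin(th)]);y=np.array([-x[1],x[0]]);c=p[:2]+.0027*y
zt=p[2]-.0453+.04
for a,b in[(.03,.045),(-.03,.045),(.03,-.045),(-.03,-.045)]:
    q=proj(w,[*(c+a*x+b*y),zt]);cv2.drawMarker(m,(int(q[0]),int(q[1])),(0,0,255),0,7,1)
cv2.imwrite("pics/i.png",m)
cv2.imwrite("pics/i2.png",cv2.resize(S["side"]["pixels"][120:240,210:350],None,fx=5,fy=5,interpolation=cv2.INTER_CUBIC))
E
```

```text
t: 12.8
position: [0.5849, 0.0606, 0.1501]
ee_rot: [3.141, 0.0, 1.27]
wrist_force: [1.2, -1.0, -3.0]
gripper_width: 0.0148
t: 13.6
position: [0.5994, 0.106, 0.1496]
ee_rot: [3.142, 0.0, 1.663]
wrist_force: [-0.1, 0.0, -2.9]
gripper_width: 0.0151
[0.59935774 0.10611418 0.14944982] [3.14156209e+00 5.03666406e-05 1.66361259e+00] 0.014566399526012094
```

View pics/i.png

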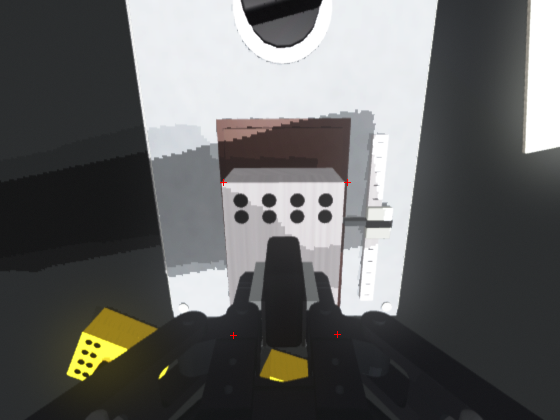

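View pics/i2.png

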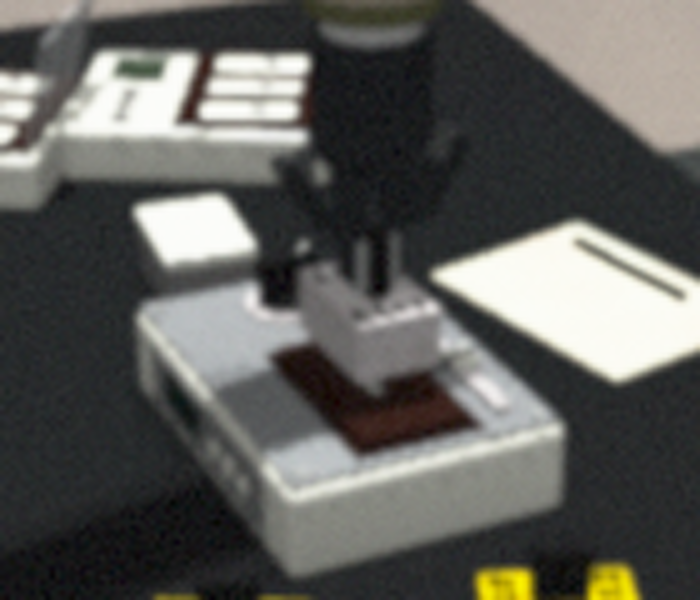

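The block's outline matches the prediction, and it hangs centred over the plate with the pin hidden under it. I'll descend in small steps and watch the force.

```bash
python3 -m inch '[[0,0,0.005,0,0,0],[0,0,0.006,0,0,0],[0,0,0.003,0,0,0],[0,0,0,0,0,0],[0,0,0,0,0,0]]' && python3 -m inch '[[0,0,0.0015,0,0,0],[0,0,0.0015,0,0,0],[0,0,0.001,0,0,0],[0,0,0,0,0,0]]' && python3 -m inch '[[0,0,0.0015,0,0,0],[0,0,0.0015,0,0,0],[0,0,0,0,0,0]]'
```

```text
t: 14.2
position: [0.5994, 0.1061, 0.1352]
ee_rot: [-3.141, -0.0, 1.665]
wrist_force: [0.9, 0.3, -3.6]
gripper_width: 0.015
t: 14.6
position: [0.5994, 0.1061, 0.1312]
ee_rot: [-3.141, 0.0, 1.665]
wrist_force: [-0.2, 0.5, -3.2]
gripper_width: 0.0147
t: 14.9
position: [0.5993, 0.1061, 0.128]
ee_rot: [-3.141, 0.0, 1.665]
wrist_force: [0.2, -0.2, -2.1]
gripper_width: 0.0145
```

The underside is now about 5 mm below the pin tip with no contact force, so the pin is in the hole. I'll go on to the plate.

```bash
python3 -m inch '[[0,0,0.002,0,0,0],[0,0,0.002,0,0,0],[0,0,0.001,0,0,0],[0,0,0,0,0,0]]' && python3 -m inch '[[0,0,0.001,0,0,0],[0,0,0.001,0,0,0],[0,0,0.001,0,0,0],[0,0,0,0,0,0],[0,0,0,0,0,0]]'
```

```text
t: 15.3
position: [0.5995, 0.1062, 0.1234]
ee_rot: [3.141, -0.0, 1.665]
wrist_force: [-0.8, 0.3, -3.0]
gripper_width: 0.0148
t: 15.8
position: [0.5995, 0.1061, 0.1211]
ee_rot: [3.141, 0.0, 1.665]
wrist_force: [-4.8, -0.7, 7.0]
gripper_width: 0.0148
```

```bash
python3 -m inch '[[0,0,0.001,0,0,0],[0,0,0.001,0,0,0],[0,0,0.001,0,0,0],[0,0,0,0,0,0]]' - 120 && python3 -m inch '[[0,0,0.001,0,0,0],[0,0,0.001,0,0,0],[0,0,0,0,0,0],[0,0,0,0,0,0]]'
```

```text
t: 16.2
position: [0.5996, 0.1062, 0.1183]
ee_rot: [3.141, 0.0, 1.665]
wrist_force: [-5.3, -0.7, 9.5]
gripper_width: 0.0142
t: 16.6
position: [0.5996, 0.1062, 0.1173]
ee_rot: [3.14, 0.0, 1.665]
wrist_force: [-8.6, -2.5, 16.5]
gripper_width: 0.0148
```

```bash
python3 -m inch '[[0,-0.0006,0.001,0,0,0],[0,0,0,0,0,0],[0,0,0,0,0,0]]'
python3 - <<'E'
from h import *
import pickle
S={c:snapshot(c) for c in["wrist","side","scene"]};pickle.dump(S,open("j.pkl","wb"))
w=S["wrist"];cv2.imwrite("pics/j.png",w["pixels"])
cv2.imwrite("pics/j3.png",cv2.resize(w["pixels"][170:270,330:430],None,fx=6,fy=6,interpolation=cv2.INTER_CUBIC))
cv2.imwrite("pics/j2.png",np.hstack([cv2.resize(S[c]["pixels"][a:a+100,b:b+100],(395,395),interpolation=cv2.INTER_CUBIC) for c,a,b in[("side",140,235),("scene",190,270)]]))
E
```

```text
t: 16.9
position: [0.5996, 0.1062, 0.1172]
ee_rot: [3.139, 0.0, 1.665]
wrist_force: [-9.1, -2.8, 20.6]
gripper_width: 0.0146
```

View pics/j.png

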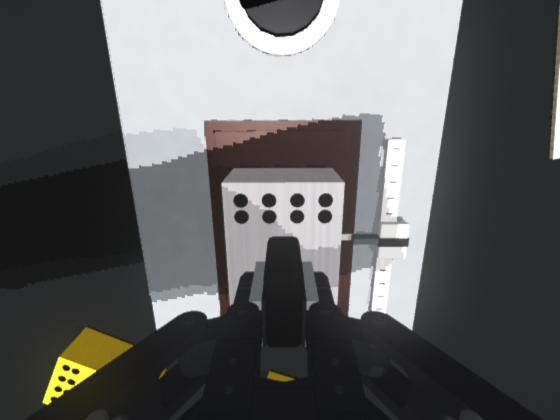

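View pics/j2.png

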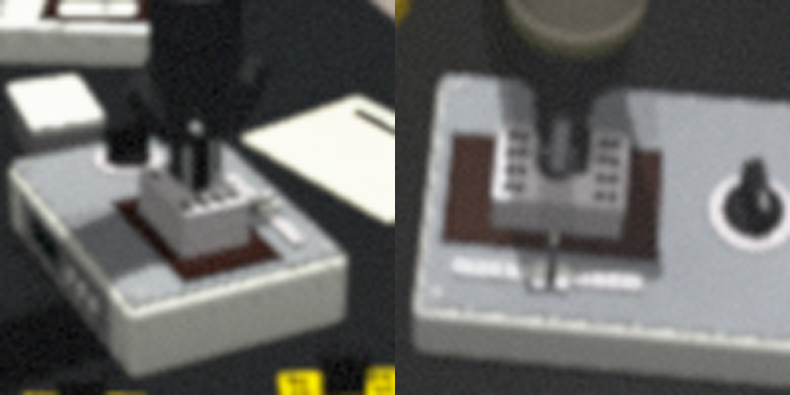

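View pics/j3.png

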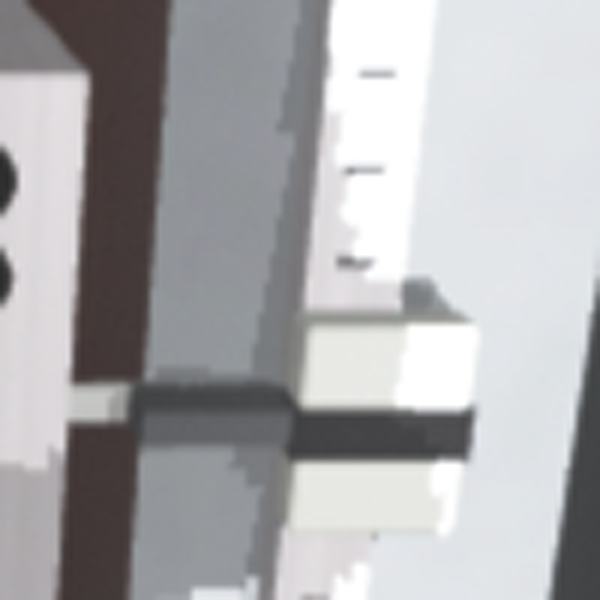

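Run:
```python
from h import *
import pickle
w=pickle.load(open("j.pkl","rb"))["wrist"]
y=np.array([-np.sin(np.radians(5.5)),np.cos(np.radians(5.5)),0])
u=lambda p:(330+p[0]/6,170+p[1]/6)
for n,p,z in[("ptr hi",(280,411),.079),("ptr lo",(280,446),.079),("sidebase",(280,386),.073),("mark lo edge",(300,409),.080),("mark",(300,459),.080),("markR",(468,411),.080),("markR",(468,459),.08)]: print(n,onz(w,u(p),z)@y)
a=w["pixels"][195:250,360:430];a=cv2.convertScaleAbs(a,alpha=1.6);cv2.imwrite("pics/j4.png",cv2.resize(a,None,fx=11,fy=10.5,interpolation=cv2.INTER_CUBIC))
s=sense();print(s["position"],s["wrist_force"],s["torque"])
```

```text
ptr hi 0.05227526823154197
ptr lo 0.04825938208743744
sidebase 0.052641537572478796
mark lo edge 0.05292148585111591
mark 0.04720421656863298
markR 0.05262894746510318
markR 0.04713641667079209
[0.59956357 0.10620651 0.11724399] [-10.02209099  -2.5870084   21.4018834 ] [-0.52050028  2.1376451   0.06981295]
```

View pics/j4.png

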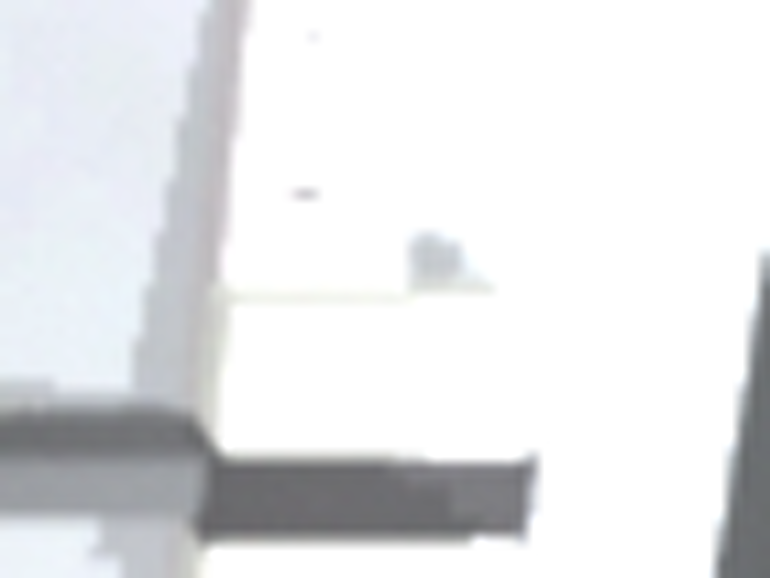

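The pointer centre (0.0503 m along heater y) and the mark (0.0500 m) agree to 0.3 mm. Pressing a further 1 mm moved the block only 0.1 mm while the force rose 4 N, so the plate is on its stop. I'll check that it holds steady.

```bash
python3 -m inch '[[0,0,0.0005,0,0,0],[0,0,0,0,0,0],[0,0,0,0,0,0],[0,0,0,0,0,0],[0,0,0,0,0,0],[0,0,0,0,0,0],[0,0,0,0,0,0]]'
python3 - <<'E'
from h import *
import pickle
j=pickle.load(open("j.pkl","rb"))["wrist"]["pixels"]
w=snapshot("wrist")["pixels"];cv2.imwrite("pics/k.png",w)
print("max diff near pointer",np.abs(w[195:250,360:430].astype(int)-j[195:250,360:430]).mean())
# block squareness: angle of block back top edge vs plate edge
cv2.imwrite("pics/k2.png",cv2.resize(w[110:210,195:370],None,fx=4.5,fy=4.5,interpolation=cv2.INTER_CUBIC))
E
```

```text
t: 17.75
position: [0.5996, 0.1062, 0.1172]
ee_rot: [3.139, 0.0, 1.665]
wrist_force: [-10.6, -3.4, 25.4]
gripper_width: 0.0147
max diff near pointer 0.6096103896103896
```

View pics/k2.png

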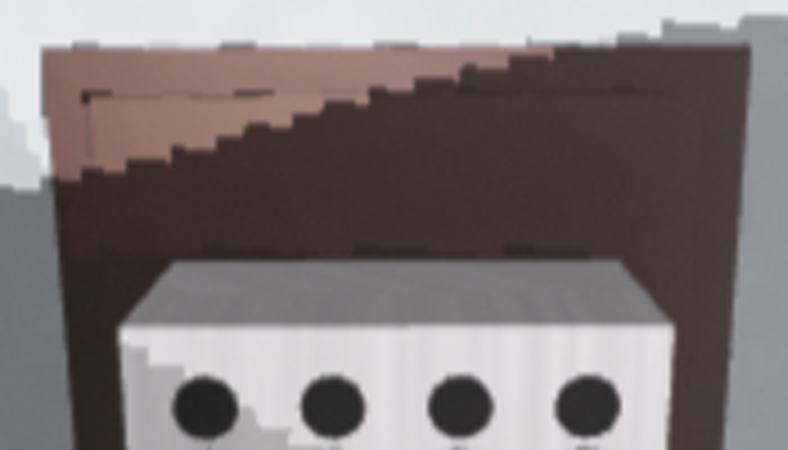

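The block's back edge at crop row 325 and the plate edge at row 46 are parallel, so the block sits square. The block is steady and the pointer hasn't moved.

```bash
python3 -c "
from station import *
print(job_done())"
```

```text
the job is handed in; nothing more can be done
None
```

I turned the knob about 79° counter-clockwise in one grasp, which put the pointer on the mark. Then I took the silver block by its bar, slid it over the pin square with the heater, and pressed it down. I handed the job in at about 17.8 s with the gripper still holding it down.

**Last checks:**
- **Pointer:** it was within about 0.3 mm of the mark, both after I let go of the knob and again with the block pressed. The image around it did not change while I held.
- **Pin:** the block's underside went about 5 mm below the pin's tip height with no contact force, so the pin entered the hole freely.
- **Pressed down:** the tool stopped at z = 0.1172 m, about 6 mm below where the block met the plate. Pressing a further 1.5 mm raised the measured force from 16.5 to 25 N, while the tool sank only 0.1 mm, so I take the plate to be on its stop.
- **Square:** the block's edges look parallel to the plate's.

**Not as expected:**
- **Sideways force:** about 11 N remained on the tool towards −x, across the pin's travel, and a small correction did not reduce it. The force along the travel was only about 3 N.
- **Measured early:** the triangulated pointer height was about 7 mm low, so I used the height given in the task for it.
- **Bystanders:** I never moved the arm near the bottle, rack or tip box, but I did not re-measure their positions at the end.

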